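# Reset the rinse-water metering valve

## Robot

A 6-joint arm with a two-finger parallel gripper is mounted at the origin on the work surface. World frame = base frame: x ahead of the robot, y to its left, z up, the work surface at z = 0. Lengths are in mm, angles in rad, forces in N, time in s.
With the tool pointing down it reaches from about 300 to 850 mm from the base axis. Payload 5.4 kg.
Tool frame: the origin (TCP) lies midway between the tips of the shut fingers; the grasp point (between the pads) lies 19 mm behind it; x points along the fingers, y is the direction in which the jaws open and shut, and the axes are right-handed (so a half turn about x gives the same grasp; the last joint's range is limited). The gripper opens to 85 mm and grips with 20 to 120 N. Pads are 22 mm wide; open, the fingers measure 114 mm over their backs; the gripper's body (76 mm by 85 mm) begins 54 mm behind the grasp point. The pads swing forward as they close: fully open they stand 13 mm farther back than shut.
Start: joints at [1.029, 0.158, 1.597, -0, 1.386, -0.21], TCP at [187.313, 543.618, 231.299] pointing down, gripper open.
Joint ranges: [-2.91, 2.91], [-0.94, 2.29], [0.18, 2.7], [-1.29, 4.43], [0.17, 2.64], [-3, 3]. Speed limits (rad/s): [2.57, 2.57, 3.14, 3.14, 3.14, 3.14].

## Interface

Orientations are given as a unit quaternion [w, x, y, z].
In Python, from bench import get_state, read_camera, finish_job, recognise, tip_of gives the robot as it stands.
- The arm moves only by the tool move_arm, never from a script. Its argument "increments" is one flat list of numbers, 7 for each row, row after row: the shift along the tool's x, y, z in m, then the turn, a rotation vector about the tool's x, y, z in degrees, then the opening, from -1 (shut) to 1 (fully open). A call has 1 to 5 rows; each row shifts and turns the commanded pose from where the row before left it, along the tool's axes as they then stand; what a row does not reach is not made up. A row lasts 1/10 s, in which the tool goes at most 50 mm and 8.59 degrees, less where a joint would pass 70% of its speed; a pose out of reach is approached as far as the arm can. A call is refused whole if a number of a shift passes 0.05 or a number of a turn 8.59, either way. A call with a gripper value outside its range is refused whole. The fingers move at their own pace and stop on an object; the grip force is fixed at half the most. Time passes only in rows, so rows that do not move let the fingers close. It gives the time, the measured TCP pose, the force and the opening at its end, in the units of the state.
- get_state(): the state, without advancing time (a new reading comes with each control period).
- read_camera(name): name is "scene" or "top"; returns a dict with "color" (480x640x3 uint8, red, green, blue), "fovy" (degrees; the focal length in pixels is half the picture's height over the tangent of half this angle, whatever the lens; pixels are square), "cx", "cy" (the principal point, pixels), "R" (3x3) and "t" (3): a world point X has camera coordinates R X + t. Camera axes: x right, y down, z forward; pixel columns grow to the right and rows downward; lengths in mm; the calibration is good to about 2 mm. A picture is of the moment at which its call begins. There is no depth.
- finish_job(): hands the job in, once; it reports no verdict.
Trained networks look in the newest picture that a camera, given by its name, has taken for a name from the list of things; names that differ only in an ending like _2 or _b are one class to them, and where a whole thing is asked for, a point or a joint stands for the part that bears it (a point fixed in the world has none). Each returns a list of dicts, best first, with "p" (0 to 1); they miss things now and then, are a little off and sometimes report something else, mostly with a low value. They report only what shows in the picture. A call takes as long as a camera call.
- recognise(camera, thing): "xyz" ([x, y, z] in mm, in world coordinates, good to about 4 mm: the middle of the surface that is visible of it).
- tip_of(camera, thing): "xyz" ([x, y, z] in mm, in world coordinates, good to about 4 mm: a listed point, or the origin of a listed thing).
The state is a dict: "time": time; "joints": joint angles; "dq": joint speeds; "tau": joint torques, N m; "tool_pos": TCP position; "tool_rot": TCP orientation; "ft_force": force on the tool from outside, world axes, zero at the start; "moment": the same for the moment, N m; "width": finger opening in mm.
Only numpy, scipy, OpenCV 4.12 (cv2) and the standard library are available. Lean on these libraries where they do the work, as an engineer would, in place of code of your own. Each camera call takes 0.05 s, during which the arm holds its last target.

## Task

Open the rinse-water valve up to its mark: swing the lever of the lock ring anticlockwise to free it, without moving the knob, turn the knob anticlockwise until its pointer stands over the raised tab on the dial, then swing the lever clockwise to nip the ring firmly again. Firm means about 13 N of push on the upright post at the lever's end while it still turns; under 11 N leaves it loose and over 15 N is too tight. Let the valve go and leave the glassware alone.

Things in the scene. Friction and masses are not known exactly. Their poses are not given: they have to be found in the camera images.
- dial_centre (a point): Metering valve fixed on the counter: brass body 84 mm across, round dark steel dial plate on top (84 mm across). This point is the centre of the dial's upper face, 82 mm above the counter, on the upright axis shared by lock ring and knob. x axis: along the outlet pipe (18 mm thick, 30 mm high, bends down 112 mm from the axis); z up.
- lock_ring (a joint): Angle (rad, -1.3 to 1.1) of the knurled steel lock ring, 90 mm across, 20 mm high, below the dial; grows anticlockwise = loosening; near 0, clamped, at the start. Push at the post while it turns slowly: 7 N when free, up to 10 N to free it; clamp off after 0.2 to 0.3 rad. Stays where left. Clockwise it meets the clamp 0.2 to 0.7 rad further round than before: feel for it; 13 N comes within 0.2 rad of there.
- post_top (a point): Lever of the lock ring: a 10 mm bar leaves the ring 65 mm above the counter and ends in an upright round steel post, 14 mm thick, 60 to 125 mm above the counter, 90 mm from the valve's axis. This point is the centre of the post's top; it swings with the ring about dial_centre. At the start the lever points away from the outlet pipe.
- knob_grip (a point): Middle of the black bar of the adjusting knob, above the dial centre, 112 mm above the counter. The bar is 40 mm long, 12 mm wide and 28 mm high (98 to 126 mm above the counter). Its x axis runs along the bar, towards the pointer; z up.
- pointer_tip (a point): Tip of the knob's steel pointer, a 5 mm wide strip under the bar, 38 mm from the valve's axis and 94 mm above the counter.
- tab_mark (a point): Top of the one raised steel tab on the dial's rim (12 mm long radially, 5 mm wide, 8 mm high), 38 mm from the valve's axis and 90 mm above the counter; fixed. The pointer passes 2 mm above it; it stands 0.6 to 1.3 rad anticlockwise of where the pointer starts.
- clamp_washer: Clamping washer hidden inside the valve body, cannot be touched; the lock ring presses it down on the knob's spindle. The force between it and the adjuster is the clamping force: some 15 to 45 N after 11 N of push on the lever's post, 25 to 90 N after 13 N. Origin on the valve's axis.
- flask: Bystander: glass conical flask 74 mm across, 110 mm high, origin under its centre.
- beaker: Bystander: glass beaker 68 mm across, 85 mm high, origin under its centre.
- wash_bottle: Bystander: white plastic bottle 60 mm across, 150 mm high, origin under its centre.
- adjuster: The adjusting knob with its spindle; origin on the valve's axis at counter height; x axis towards the pointer, z up. It can turn about 1 rad clockwise and 1.7 rad anticlockwise from its start. Held fast while the lock ring is clamped; free, it turns with about 0.1 N m and stays where it is left. Tightening the ring drags it less than 0.06 rad.

How it is judged:
By the outcome, as a careful person would: the job done as asked, in the order asked, and still so for the second after the job is handed in, with the robot touching nothing.
It also fails if it takes over 72 s, if anything falls off the work surface, if the arm or the gripper's body presses on something with over 40 N, if the wrist force passes 120 N, or if a joint passes its speed limit or range.

## Working session

There is one attempt and no reset: what is moved stays moved. The work goes in short steps, Python scripts to look and compute and a tool call to move; the robot and the scene stay as the last step left them, time stands still between calls to the robot, and variables do not carry over. Pictures are saved under pics/ and viewed, and the job is handed in when it is done.

Besides the shell and the picture viewer there is one more tool, called after "Emit:" in YAML: its name, and indented under it one key for each argument. move_arm: Moves the arm, as the interface text tells. Its arguments: {"type":"object","properties":{"increments":{"type":"array"}},"required":["increments"]}

```bash
mkdir -p pics; ls
python3 - <<'E'
from bench import *
import cv2,numpy as np
for k,v in get_state().items(): print(k,np.round(v,3).tolist())
for c in ["scene","top"]:
    r=read_camera(c); cv2.imwrite(f"pics/{c}0.png",r["color"][:,:,::-1])
    print(c,r["fovy"],r["cx"],r["cy"],np.round(r["R"],3).tolist(),np.round(r["t"],1).tolist())
    for n in ["dial_centre","post_top","knob_grip","pointer_tip","tab_mark","flask","beaker","wash_bottle","adjuster"]:
        print(c,n,[(np.round(d["xyz"],1).tolist(),round(d["p"],2)) for d in tip_of(c,n)[:2]])
E
```

```text
pics
time 0.0
joints [1.029, 0.159, 1.598, -0.0, 1.386, -0.21]
dq [-0.002, 0.0, 0.001, -0.0, -0.001, -0.001]
tau [0.0, -39.601, -33.143, -0.0, 0.009, -0.0]
tool_pos [186.989, 543.108, 230.305]
tool_rot [0.697, 0.116, 0.698, -0.117]
ft_force [0.311, -0.051, 0.038]
moment [-0.0, 0.03, 0.052]
width 85.52
scene 48.221405775309826 330.6709392393509 236.97215862969477 [[0.573, 0.819, -0.015], [0.686, -0.49, -0.539], [-0.448, 0.299, -0.842]] [-412.4, -358.8, 1355.6]
scene dial_centre [([592.4, -105.3, 91.0], 0.71), ([556.3, -129.2, 81.0], 0.58)]
scene post_top [([469.3, -155.2, 128.3], 0.64)]
scene knob_grip [([558.0, -129.6, 112.7], 0.56)]
scene pointer_tip [([596.8, -147.1, 89.2], 0.5)]
scene tab_mark [([594.0, -102.1, 89.3], 0.37)]
scene flask [([529.9, 42.5, -2.2], 0.96)]
scene beaker [([617.2, -296.8, 0.2], 0.6)]
scene wash_bottle [([557.1, -128.4, 110.1], 0.65), ([735.7, -52.2, 5.5], 0.62)]
scene adjuster [([559.2, -128.5, 2.3], 0.51), ([559.0, -127.2, 82.0], 0.4)]
top 54.78786300234612 317.0659793897969 241.5361364630898 [[-0.011, -1.0, 0.025], [-0.993, 0.008, -0.117], [0.117, -0.026, -0.993]] [57.0, 651.9, 749.0]
top dial_centre [([560.1, -130.2, 79.8], 0.76), ([614.9, -291.1, -1.6], 0.67)]
top post_top [([471.8, -153.4, 128.0], 0.77)]
top knob_grip [([557.7, -129.9, 105.9], 0.78)]
top pointer_tip [([592.1, -143.2, 92.9], 0.85)]
top tab_mark [([589.5, -109.2, 91.1], 0.54)]
top flask [([533.1, 39.2, 0.8], 0.68)]
top beaker [([616.1, -292.1, -1.1], 0.74)]
top wash_bottle [([736.9, -52.8, -4.2], 0.57), ([594.8, -140.8, 94.2], 0.19)]
top adjuster [([557.7, -129.3, 2.8], 0.67)]
```

View pics/scene0.png

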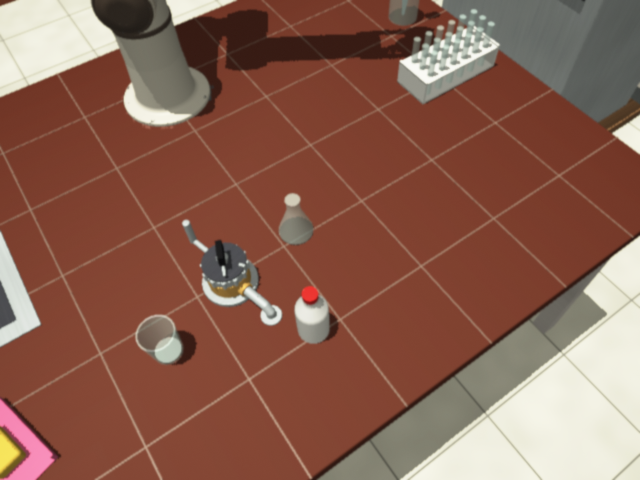

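View pics/top0.png

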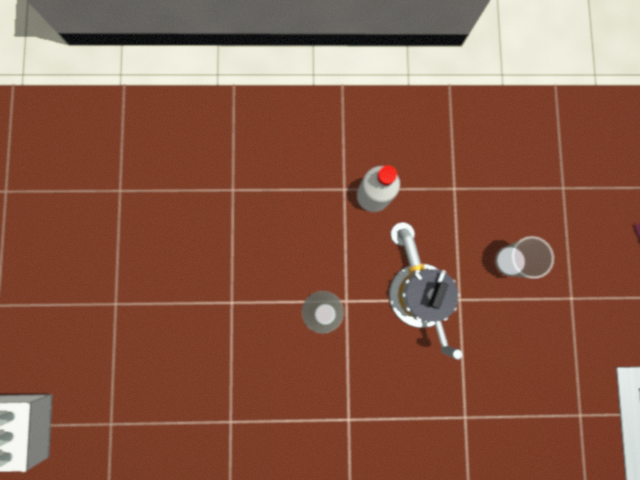

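Run:
```python
import cv2
a=cv2.imread("pics/top0.png")[120:320,330:530]; cv2.imwrite("pics/top0z.png",cv2.resize(a,None,fx=3,fy=3,interpolation=cv2.INTER_CUBIC)[:600])
```

```text
(no output)
```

View pics/top0z.png

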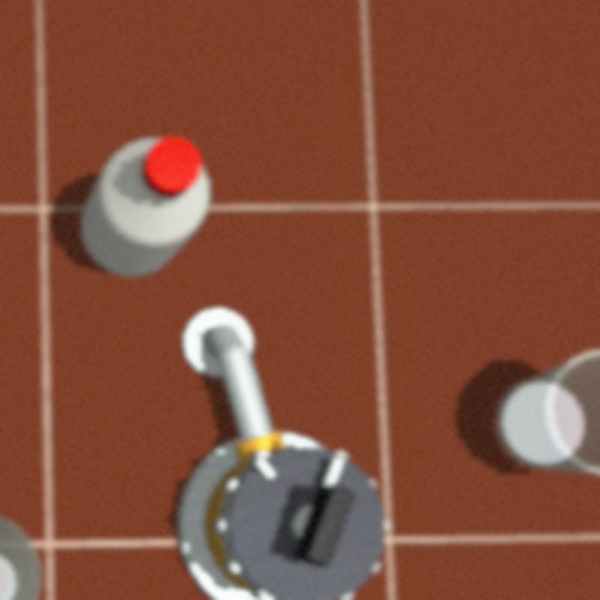

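The top view shows the pointer tip at about (444,272), the tab at about (418,276) and the post top at about (457,354). The scene view agrees, and the glassware stands clear of the lever. Next I'll turn these pixels into positions.

```bash
cat > h.py <<'E'
from bench import *
import numpy as np,cv2
from scipy.spatial.transform import Rotation as Ro
def bp(r,u,v,z):
    f=r["color"].shape[0]/2/np.tan(np.radians(r["fovy"])/2)
    d=np.array([(u-r["cx"])/f,(v-r["cy"])/f,1]);R=np.array(r["R"]);C=-R.T@np.array(r["t"]);d=R.T@d
    return C+d*(z-C[2])/d[2]
def pj(r,X):
    f=r["color"].shape[0]/2/np.tan(np.radians(r["fovy"])/2)
    c=np.array(r["R"])@np.array(X,float)+np.array(r["t"]);return np.array([r["cx"]+f*c[0]/c[2],r["cy"]+f*c[1]/c[2]])
def rot(s): 
    q=s["tool_rot"];return Ro.from_quat([q[1],q[2],q[3],q[0]])
def plan(pos,yaw):
    """shift in tool axes (mm) and turn (deg) to pos with tool y at world angle yaw (deg), tool x down"""
    s=get_state();R=rot(s).as_matrix()
    y=np.array([np.cos(np.radians(yaw)),np.sin(np.radians(yaw)),0]);x=np.array([0,0,-1.]);T=np.c_[x,y,np.cross(x,y)]
    print("tcp",np.round(s["tool_pos"],1),"yaw",round(np.degrees(np.arctan2(R[1,1],R[0,1])),1),"F",np.round(s["ft_force"],2),"j6",round(s["joints"][5],2),"w",round(s["width"],1),"t",s["time"])
    print("shift tool",np.round(R.T@(np.array(pos)-s["tool_pos"]),1),"turn",np.round(np.degrees(Ro.from_matrix(R.T@T).as_rotvec()),1))
def crop(r,name,u,v,w=100,f=6):
    u=int(u);v=int(v);a=r["color"][v-w//2:v+w//2,u-w//2:u+w//2,::-1];cv2.imwrite(name,cv2.resize(a,None,fx=f,fy=f,interpolation=cv2.INTER_CUBIC))
E
python3 - <<'E'
from h import *
r=read_camera("top"); s=read_camera("scene")
print("ptr",bp(r,444,271.5,94),"tab",bp(r,418,275.5,90),"post",bp(r,457,354,125))
c=np.array([558.5,-129.5,82])
for a in np.arange(0,360,10): pass
for n,rr in (("top",r),("scene",s)):
    im=rr["color"][:,:,::-1].copy();im=cv2.resize(im,None,fx=6,fy=6,interpolation=cv2.INTER_CUBIC)
    u=pj(rr,c)
    for a in np.arange(0,360,15):
        p=pj(rr,c+[42*np.cos(np.radians(a)),42*np.sin(np.radians(a)),0])*6+2.5
        cv2.circle(im,tuple(int(x) for x in p),3,(0,255,0),-1)
    x,y=(u*6).astype(int); cv2.imwrite(f"pics/{n}_fit.png",im[y-300:y+300,x-300:x+300])
    print(n,u)
plan([472,-154,180],-74)
E
```

```text
ptr [ 596.54117795 -147.43180725   94.        ] tab [ 590.849821   -106.99748421   90.        ] post [ 473.04733003 -152.08485669  125.        ]
top [431.60566405 295.95746683]
scene [223.35541832 260.33788036]
tcp [187.3 543.6 231.3] yaw 71.0 F [-0.08 -0.73  1.26] j6 -0.21 w 85.6 t 1.1
shift tool [  51.3 -566.8  496.4] turn [145.  -0.  -0.]
```

View pics/top_fit.png

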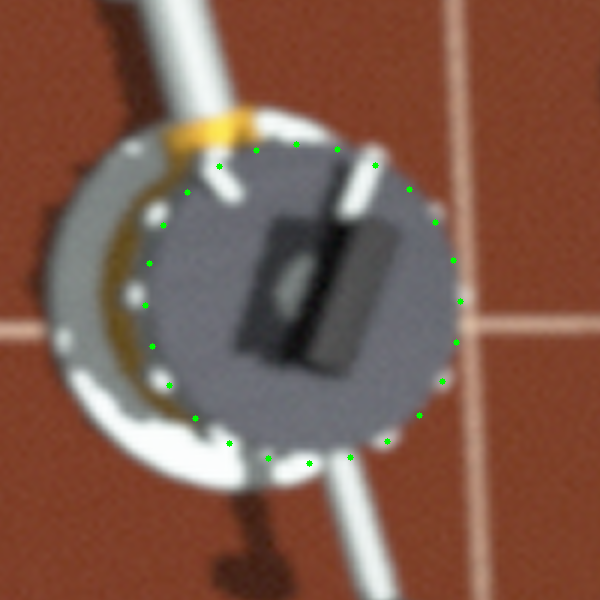

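View pics/scene_fit.png

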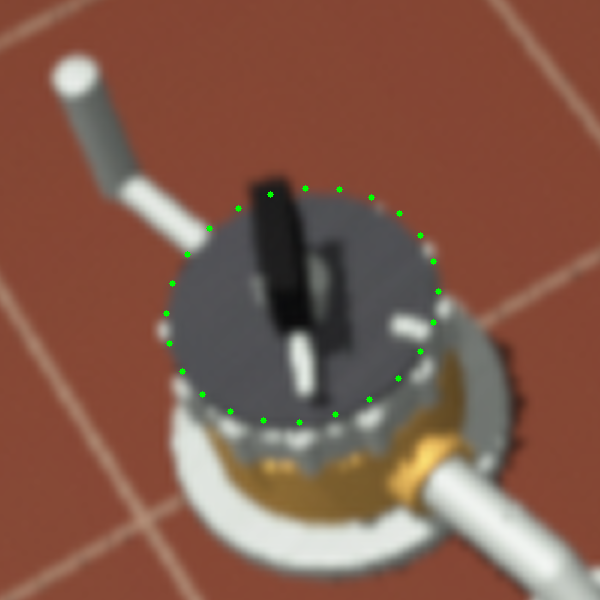

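Emit:
move_arm:
  increments: [0,-0.0354,0.031,0,0,0,-0.1,0,-0.0354,0.031,0,0,0,-0.1,0,-0.0354,0.031,0,0,0,-0.1,0,-0.0354,0.031,0,0,0,-0.1,0,-0.0354,0.031,0,0,0,-0.1]

```text
time: 1.6
tool_pos: [276.5, 324.2, 231.4]
tool_rot: [0.698, 0.117, 0.697, -0.116]
ft_force: [1.6, -0.4, 0.7]
width: 38.8
```

Emit:
move_arm:
  increments: [0,-0.0354,0.031,0,0,0,-0.1,0,-0.0354,0.031,0,0,0,-0.1,0,-0.0354,0.031,0,0,0,-0.1,0,-0.0354,0.031,0,0,0,-0.1,0,-0.0354,0.031,0,0,0,-0.1]

```text
time: 2.1
tool_pos: [365.5, 106.1, 231.7]
tool_rot: [0.698, 0.117, 0.697, -0.117]
ft_force: [1.4, 0.7, 0.7]
width: 38.3
```

Emit:
move_arm:
  increments: [0,-0.0354,0.031,0,0,0,-0.1,0,-0.0354,0.031,0,0,0,-0.1,0,-0.0354,0.031,0,0,0,-0.1,0,-0.0354,0.031,0,0,0,-0.1,0,-0.0354,0.031,0,0,0,-0.1]

```text
time: 2.6
tool_pos: [454.4, -112.0, 231.5]
tool_rot: [0.698, 0.117, 0.697, -0.117]
ft_force: [0.3, -0.2, 0.0]
width: 38.3
```

Emit:
move_arm:
  increments: [0.02,0,0,-8.5,0,0,-0.1,0.02,0,0,-8.5,0,0,-0.1,0,0,0,-8.5,0,0,-0.1,0,0,0,-8.5,0,0,-0.1,0,0,0,0,0,0,-0.1]

```text
time: 3.1
tool_pos: [453.9, -109.9, 191.2]
tool_rot: [0.701, -0.092, 0.701, 0.092]
ft_force: [0.7, -0.2, 0.6]
width: 38.4
```

Run:
```python
from h import *
plan([472,-154,150],105.5)
plan([472,-154,98],105.5)
for c in("top","scene"):
    r=read_camera(c);crop(r,f"pics/{c}1.png",*pj(r,[472,-154,125]),w=120,f=5)
```

```text
tcp [ 453.9 -109.9  191.2] yaw 105.0 F [ 0.67 -0.22  0.64] j6 -2.33 w 38.4 t 3.1
shift tool [ 41.2 -47.2   6. ] turn [-0.5 -0.  -0. ]
tcp [ 453.9 -109.9  191.2] yaw 105.0 F [ 0.67 -0.22  0.64] j6 -2.33 w 38.4 t 3.1
shift tool [ 93.2 -47.3   6. ] turn [-0.5 -0.  -0. ]
```

View pics/scene1.png

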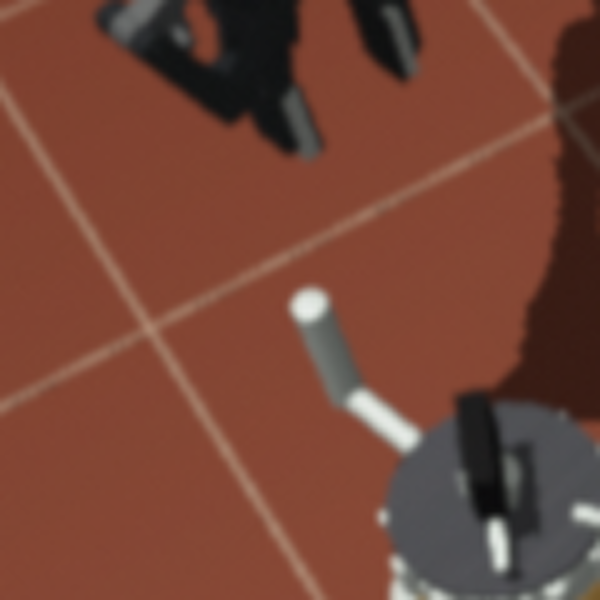

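The scene crop shows the post top at crop (310,303), still clear, with the open fingers above and beside it. I'll move over the post and then go down.

Emit:
move_arm:
  increments: [0,-0.0236,0.003,-0.5,0,0,-0.1,0,-0.0236,0.003,0,0,0,-0.1,0.025,0,0,0,0,0,-0.1,0,0,0,0,0,0,-0.1]

```text
time: 3.6
tool_pos: [470.5, -153.2, 163.7]
tool_rot: [0.699, -0.093, 0.702, 0.095]
ft_force: [-1.0, 1.0, -0.9]
width: 38.5
```

Run:
```python
from h import *
plan([472,-154,94],105.5)
for c in("top","scene"):
    r=read_camera(c);crop(r,f"pics/{c}2.png",*pj(r,[472,-154,125]),w=120,f=5)
```

```text
tcp [ 470.5 -153.2  163.7] yaw 105.3 F [-1.04  1.05 -0.86] j6 -2.4 w 38.5 t 3.6
shift tool [69.7 -1.5  1.5] turn [-0.2 -0.2 -0.2]
```

View pics/scene2.png

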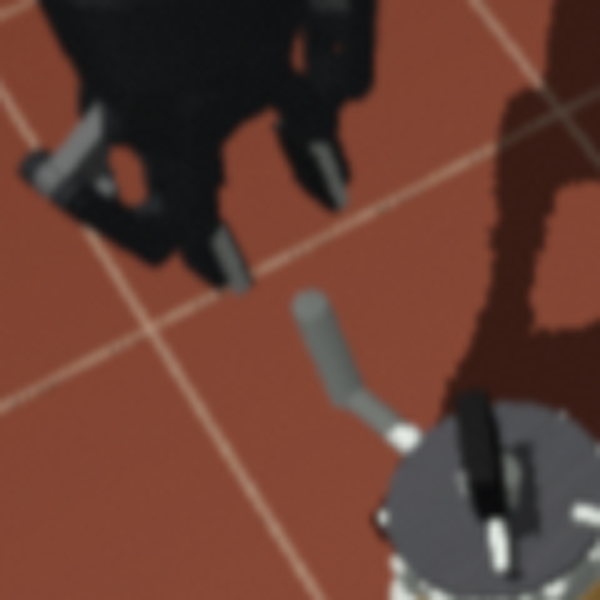

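View pics/top2.png

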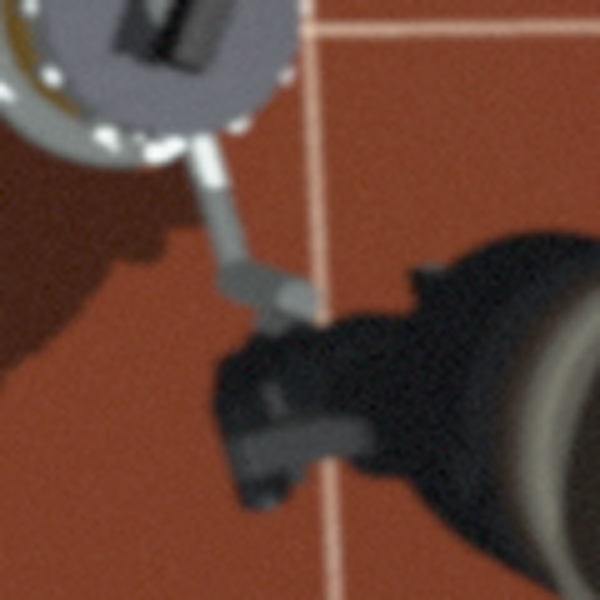

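The fingers straddle the post line and sit about 40 mm above it. I'll go down.

Emit:
move_arm:
  increments: [0.025,-0.0015,0.0015,0,0,0,-0.1,0.025,0,0,0,0,0,-0.1,0.018,0,0,0,0,0,-0.1,0,0,0,0,0,0,-0.1,0,0,0,0,0,0,-0.1]

```text
time: 4.2
tool_pos: [474.6, -154.9, 99.5]
tool_rot: [0.701, -0.096, 0.7, 0.095]
ft_force: [-0.5, 0.4, 0.1]
width: 38.7
```

Run:
```python
from h import *
plan([472,-154,94],105.5)
for c in("scene",):
    r=read_camera(c);crop(r,f"pics/{c}3.png",*pj(r,[472,-154,125]),w=120,f=5)
```

```text
tcp [ 474.6 -154.9   99.5] yaw 105.5 F [-0.47  0.45  0.12] j6 -2.4 w 38.7 t 4.2
shift tool [ 5.5  1.6 -2.3] turn [-0.   0.1  0.1]
```

View pics/scene3.png

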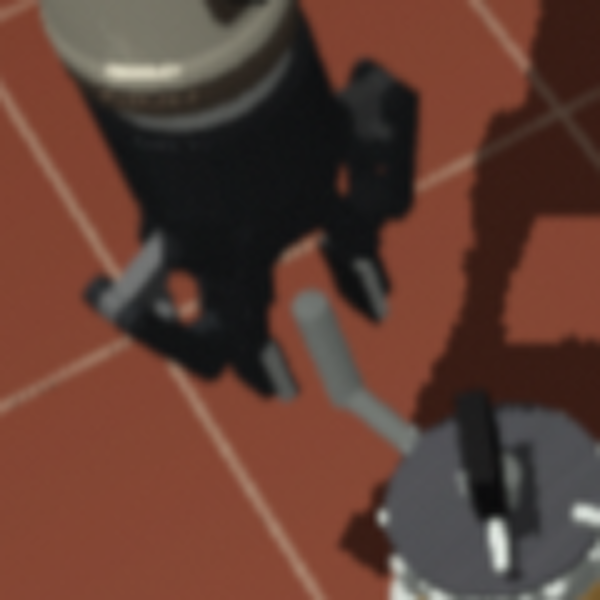

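The post stands between the fingers with room on both sides. I'll push anticlockwise along tool -y.

Emit:
move_arm:
  increments: [0.003,-0.002,0,0,0,0,-0.1,0,-0.002,0,0,0,0,-0.1,0,-0.002,0,0,0,0,-0.1,0,-0.002,0,0,0,0,-0.1,0,-0.002,0,0,0,0,-0.1]

```text
time: 4.75
tool_pos: [476.6, -164.0, 95.4]
tool_rot: [0.701, -0.094, 0.701, 0.096]
ft_force: [-1.0, 7.1, 4.8]
width: 38.3
```

Emit:
move_arm:
  increments: [0,-0.001,0,0,0,0,-0.1,0,-0.001,0,0,0,0,-0.1,0,-0.001,0,0,0,0,-0.1,0,-0.001,0,0,0,0,-0.1,0,-0.001,0,0,0,0,-0.1]

```text
time: 5.25
tool_pos: [477.4, -168.0, 95.3]
tool_rot: [0.7, -0.094, 0.701, 0.097]
ft_force: [-1.8, 6.3, 5.6]
width: 38.5
```

Emit:
move_arm:
  increments: [0,-0.001,0,-0.6,0,0,-0.1,0,-0.001,0,-0.6,0,0,-0.1,0,-0.001,0,-0.6,0,0,-0.1,0,-0.001,0,-0.6,0,0,-0.1,0,-0.001,0,-0.6,0,0,-0.1]

```text
time: 5.75
tool_pos: [479.5, -172.4, 95.3]
tool_rot: [0.698, -0.112, 0.698, 0.115]
ft_force: [0.8, 8.2, 3.0]
width: 38.7
```

Emit:
move_arm:
  increments: [0,-0.0015,0,-1,0,0,-0.1,0,-0.0015,0,-1,0,0,-0.1,0,-0.0015,0,-1,0,0,-0.1,0,-0.0015,0,-1,0,0,-0.1,0,-0.0015,0,-1,0,0,-0.1]

```text
time: 6.25
tool_pos: [482.2, -179.2, 95.0]
tool_rot: [0.693, -0.142, 0.692, 0.146]
ft_force: [1.4, 7.3, 1.5]
width: 38.5
```

Emit:
move_arm:
  increments: [0,-0.0015,0,-1,0,0,-0.1,0,-0.0015,0,-1,0,0,-0.1,0,-0.0015,0,-1,0,0,-0.1,0,-0.0015,0,-1,0,0,-0.1,0,-0.0015,0,-1,0,0,-0.1]

```text
time: 6.75
tool_pos: [485.0, -185.7, 94.7]
tool_rot: [0.685, -0.172, 0.685, 0.176]
ft_force: [0.6, 8.4, 0.9]
width: 38.4
```

Emit:
move_arm:
  increments: [0,-0.0015,0,-1,0,0,-0.1,0,-0.0015,0,-1,0,0,-0.1,0,-0.0015,0,-1,0,0,-0.1,0,-0.0015,0,-1,0,0,-0.1,0,-0.0015,0,-1,0,0,-0.1]

```text
time: 7.25
tool_pos: [488.5, -192.0, 94.4]
tool_rot: [0.677, -0.202, 0.677, 0.206]
ft_force: [-0.6, 7.5, 0.8]
width: 38.3
```

Run:
```python
from h import *
plan([472,-154,94],105.5)
for c in("scene","top"):
    r=read_camera(c);crop(r,f"pics/{c}4.png",*pj(r,[490,-174,125]),w=120,f=5)
    print([(np.round(d["xyz"],1).tolist(),round(d["p"],2)) for d in tip_of(c,"post_top")[:2]])
```

```text
tcp [ 488.5 -192.    94.4] yaw 123.5 F [-0.59  7.5   0.84] j6 -2.76 w 38.3 t 7.25
shift tool [ 0.7 40.8  7.3] turn [18.   0.  -0.3]
[([482.4, -185.8, 127.5], 0.7)]
[([485.5, -180.1, 126.4], 0.74)]
```

View pics/scene4.png

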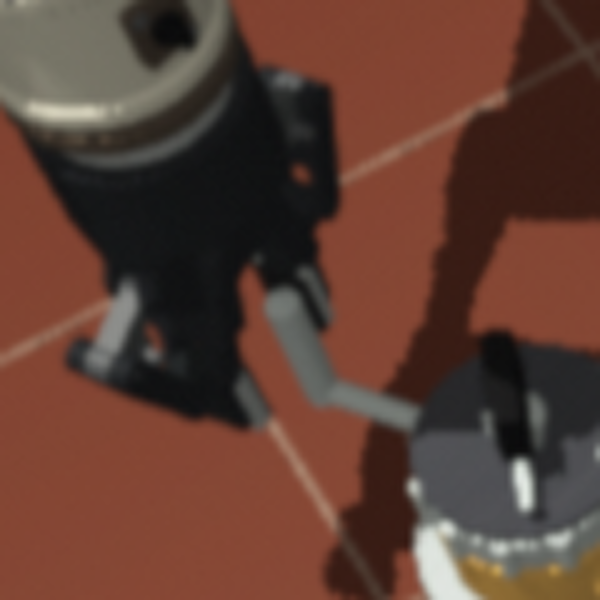

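The lever has swung about 0.35 rad (post near (484,-183)) and the push has dropped to about 7.5 N, which is the free value. I'll push a little further, then back off and lift.

Emit:
move_arm:
  increments: [0,-0.0015,0,0,0,0,-0.1,0,-0.0015,0,0,0,0,-0.1,0,-0.0015,0,0,0,0,-0.1,0,0.006,0,0,0,0,-0.1,0,0.006,0,0,0,0,-0.1]

```text
time: 7.95
tool_pos: [484.9, -188.2, 95.3]
tool_rot: [0.677, -0.204, 0.677, 0.204]
ft_force: [0.4, 0.4, 0.3]
width: 38.6
```

Emit:
move_arm:
  increments: [-0.03,0,0,0,0,0,-0.1,-0.04,0,0,0,0,0,-0.1,-0.02,0,0,0,0,0,-0.1,0,0,0,0,0,0,-0.1]

```text
time: 8.35
tool_pos: [486.9, -189.5, 189.3]
tool_rot: [0.679, -0.206, 0.675, 0.201]
ft_force: [-0.2, -0.8, 0.6]
width: 38.3
```

Run:
```python
from h import *
plan([558.5,-129.5,160],68)
for c in("scene","top"):
    r=read_camera(c);crop(r,f"pics/{c}5.png",*pj(r,[550,-129,112]),w=120,f=5)
    for n in ("post_top","pointer_tip","tab_mark","knob_grip"):
        print(c,n,[(np.round(d["xyz"],1).tolist(),round(d["p"],2)) for d in tip_of(c,n)[:2]])
```

```text
tcp [ 486.9 -189.5  189.3] yaw 123.5 F [-0.19 -0.79  0.6 ] j6 -2.76 w 38.3 t 8.35
shift tool [29.5 10.8 92.8] turn [55.5  0.4  0.3]
scene post_top [([484.2, -184.5, 122.4], 0.82)]
scene pointer_tip [([595.2, -142.8, 91.2], 0.63)]
scene tab_mark [([592.7, -103.9, 92.2], 0.4)]
scene knob_grip [([560.1, -130.6, 114.1], 0.62)]
top post_top [([489.3, -184.1, 128.2], 0.56)]
top pointer_tip [([590.0, -142.8, 95.4], 0.69)]
top tab_mark [([588.9, -110.3, 92.6], 0.46)]
top knob_grip [([557.7, -131.2, 107.4], 0.89)]
```

View pics/top5.png

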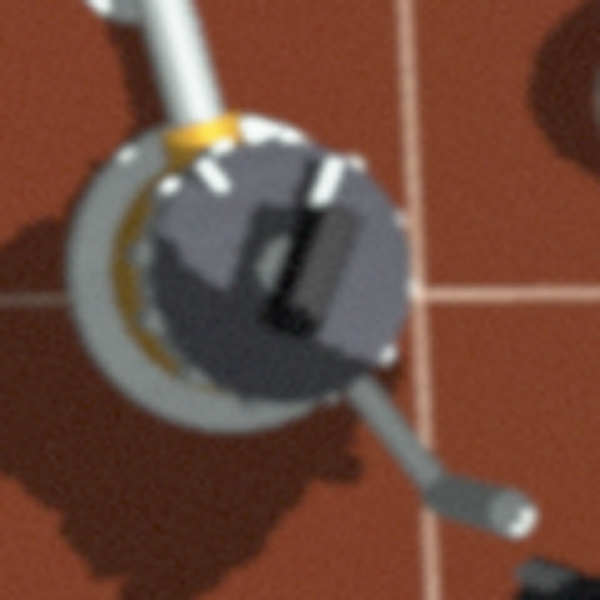

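View pics/scene5.png

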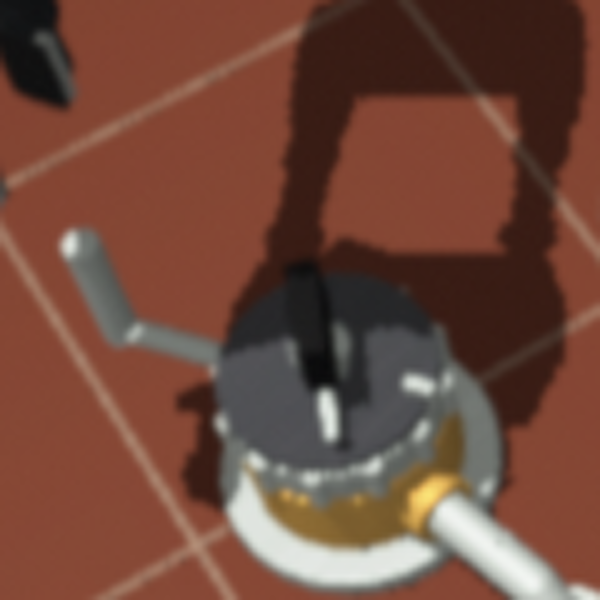

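The post is now at about (486,-184), roughly 0.38 rad from the start, and the pointer hasn't moved. Next I'll turn the tool across the knob bar.

Emit:
move_arm:
  increments: [0,0,0.045,8.5,0,0,-0.1,0,0,0,8.5,0,0,-0.1,0,0,0,8.5,0,0,-0.1,0,0,0,8.5,0,0,-0.1,0,0,0,8.5,0,0,-0.1]

```text
time: 9.35
tool_pos: [521.3, -164.0, 185.0]
tool_rot: [0.705, 0.056, 0.705, -0.056]
ft_force: [-0.1, 0.2, 1.1]
width: 38.3
```

Emit:
move_arm:
  increments: [0,0,0,8.5,0,0,-0.1,0,0,0,4.5,0,0,-0.1,0,0,0,0,0,0,-0.1]

```text
time: 9.65
tool_pos: [521.2, -164.1, 185.1]
tool_rot: [0.694, 0.133, 0.695, -0.133]
ft_force: [-0.1, -0.3, 0.2]
width: 38.7
```

Run:
```python
from h import *
plan([558.5,-129.8,150],68)
```

```text
tcp [ 521.2 -164.1  185.1] yaw 68.3 F [-0.08 -0.33  0.18] j6 -1.72 w 38.7 t 9.65
shift tool [35.1 45.7 21.9] turn [ 0.3 -0.  -0. ]
```

Emit:
move_arm:
  increments: [0,0.0228,0.011,0.3,0,0,-0.1,0,0.0228,0.011,0,0,0,-0.1,0.035,0,0,0,0,0,-0.1,0,0,0,0,0,0,-0.1,0,0,0,0,0,0,-0.1]

```text
time: 10.15
tool_pos: [557.9, -129.9, 149.7]
tool_rot: [0.693, 0.135, 0.695, -0.135]
ft_force: [0.5, 0.3, 0.0]
width: 38.1
```

Run:
```python
from h import *
plan([558.5,-129.8,97],68)
for c in("scene",):
    r=read_camera(c);crop(r,f"pics/{c}6.png",*pj(r,[558,-129,125]),w=120,f=5)
```

```text
tcp [ 557.9 -129.9  149.7] yaw 68.0 F [0.51 0.26 0.02] j6 -1.63 w 38.1 t 10.15
shift tool [52.7  0.3  0.7] turn [ 0.  -0.2 -0. ]
```

View pics/scene6.png

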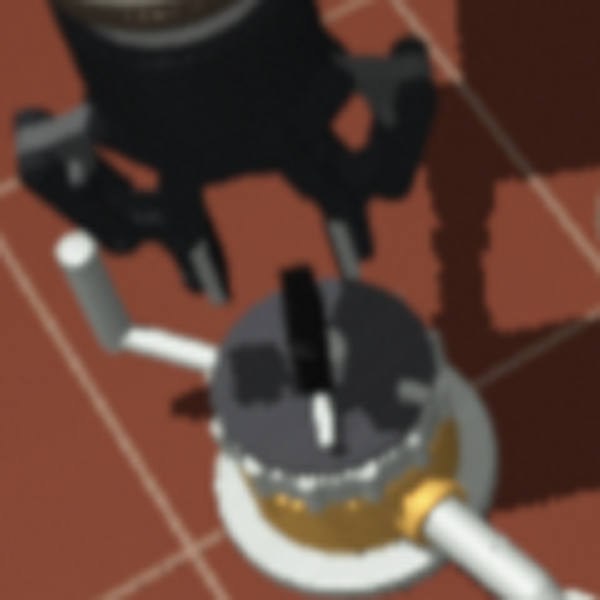

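The fingers straddle the bar, so I'll go down and grip.

Emit:
move_arm:
  increments: [0.025,0,0.0007,0,0,0,-0.1,0.02,0,0,0,0,0,-0.1,0.006,0,0,0,0,0,-0.1,0,0,0,0,0,0,-0.1]

```text
time: 10.6
tool_pos: [559.3, -130.6, 99.7]
tool_rot: [0.694, 0.135, 0.694, -0.135]
ft_force: [-0.1, 0.2, 0.5]
width: 38.3
```

Emit:
move_arm:
  increments: [0,0,0,0,0,0,-0.5,0,0,0,0,0,0,-0.5,0,0,0,0,0,0,-0.8,0,0,0,0,0,0,-0.8,0,0,0,0,0,0,-0.8]

```text
time: 11.1
tool_pos: [560.3, -130.5, 100.9]
tool_rot: [0.695, 0.135, 0.693, -0.135]
ft_force: [-1.8, 0.9, 5.3]
width: 11.0
```

Emit:
move_arm:
  increments: [0,0,0,-2,0,0,-0.8,0,0,0,-5,0,0,-0.8,0,0,0,-6,0,0,-0.8,0,0,0,-6,0,0,-0.8,0,0,0,-6,0,0,-0.8]

```text
time: 11.6
tool_pos: [560.4, -130.0, 100.9]
tool_rot: [0.708, -0.02, 0.706, 0.02]
ft_force: [-0.4, 3.7, 6.9]
width: 10.6
```

Run:
```python
from h import *
plan([558.5,-129.8,100],125.5); print(get_state()["moment"])
for c in("scene","top"):
    r=read_camera(c);crop(r,f"pics/{c}7.png",*pj(r,[558,-129,100]),w=100,f=6)
```

```text
tcp [ 560.4 -130.   100.9] yaw 93.2 F [-0.45  3.69  6.88] j6 -2.07 w 10.6 t 11.6
shift tool [ 0.9  0.3 -1.9] turn [-32.3   0.1   0. ]
[ 0.58186722  0.08161388 -0.13888826]
```

View pics/scene7.png

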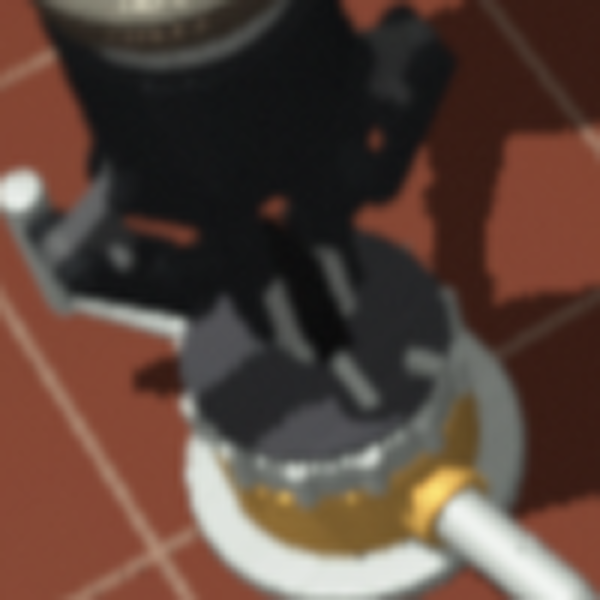

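The pointer is following the tool and is now at crop (365,395), with the tab at (425,360). I'll keep turning.

Emit:
move_arm:
  increments: [0,0,0,-6,0,0,-0.8,0,0,0,-6,0,0,-0.8,0,0,0,-6,0,0,-0.8,0,0,0,-6,0,0,-0.8,0,0,0,-5,0,0,-0.8]

```text
time: 12.2
tool_pos: [560.2, -129.3, 100.9]
tool_rot: [0.68, -0.196, 0.679, 0.196]
ft_force: [-1.3, 6.0, 7.4]
width: 10.5
```

Emit:
move_arm:
  increments: [0,0,0,-3,0,0,-0.8,0,0,0,0,0,0,-0.8]

```text
time: 12.4
tool_pos: [560.1, -129.3, 100.9]
tool_rot: [0.675, -0.213, 0.674, 0.213]
ft_force: [-1.7, 5.0, 8.9]
width: 11.2
```

Run:
```python
from h import *
plan([558.5,-129.8,100],125.5); print(get_state()["moment"])
for c in("scene","top"):
    r=read_camera(c);crop(r,f"pics/{c}8.png",*pj(r,[575,-119,92]),w=60,f=10)
```

```text
tcp [ 560.1 -129.3  100.9] yaw 125.1 F [-1.68  4.99  8.85] j6 -2.62 w 11.2 t 12.4
shift tool [ 0.9  0.5 -1.6] turn [-0.4  0.1 -0. ]
[0.8888875  0.19193021 0.15518578]
```

View pics/scene8.png

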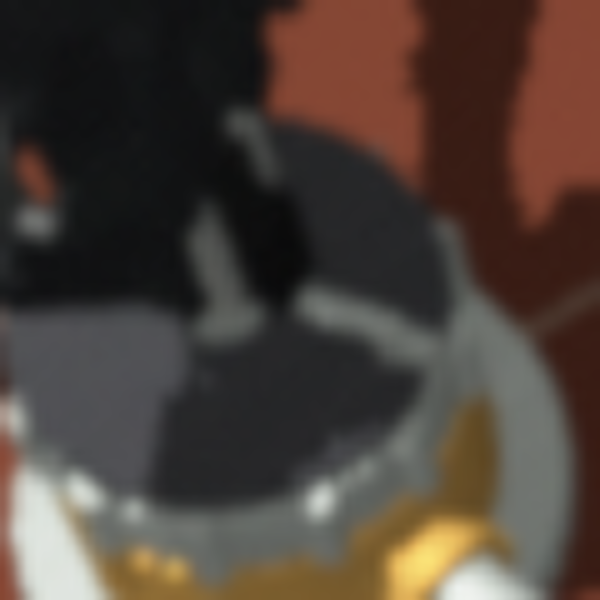

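View pics/top8.png

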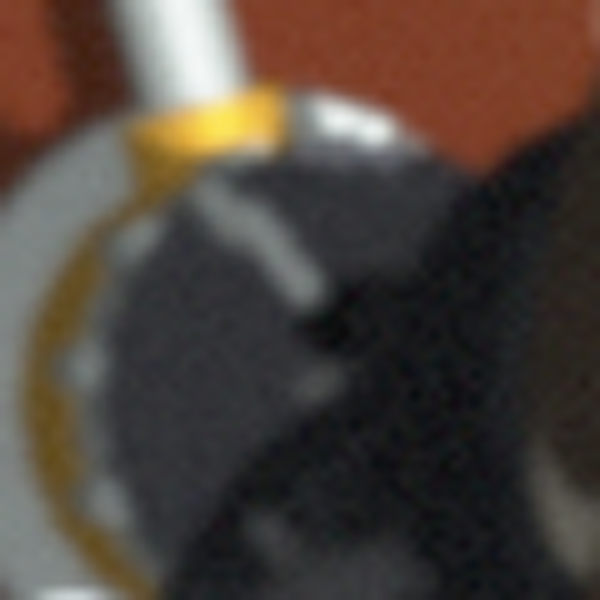

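The pointer covers the inner half of the tab in both views: scene crop (300,300) to (430,350), top crop (310,290) to (205,190). I'll release and lift for a clear look.

Emit:
move_arm:
  increments: [0,0,0,0,0,0,-0.3,0,0,0,0,0,0,-0.1,0,0,0,0,0,0,-0.1,-0.02,0,0,0,0,0,-0.1,-0.04,0,0,0,0,0,-0.1]

```text
time: 13.0
tool_pos: [556.6, -129.4, 156.1]
tool_rot: [0.672, -0.21, 0.677, 0.214]
ft_force: [1.2, -0.2, 0.3]
width: 38.2
```

Emit:
move_arm:
  increments: [-0.02,0,-0.04,0,0,0,-0.1,0,0,-0.045,0,0,0,-0.1,0,0,-0.02,0,0,0,-0.1,0,0,0,0,0,0,-0.1]

```text
time: 13.4
tool_pos: [471.7, -191.9, 179.4]
tool_rot: [0.675, -0.211, 0.675, 0.211]
ft_force: [1.1, -1.4, 0.4]
width: 38.4
```

```bash
cat > look.py <<'E'
from h import *
import sys
k=sys.argv[1]
c0=np.array([558.7,-129.8,0])
for c in("scene","top"):
    r=read_camera(c);u=pj(r,[575,-120,92]);crop(r,f"pics/{c}{k}.png",*u,w=60,f=10)
    im=cv2.imread(f"pics/{c}{k}.png")
    for n in ("pointer_tip","tab_mark","post_top","adjuster","knob_grip"):
        print(c,n,[(np.round(d["xyz"],1).tolist(),round(d["p"],2),round(np.degrees(np.arctan2(d["xyz"][1]+129.8,d["xyz"][0]-558.7)),1)) for d in tip_of(c,n)[:2]])
    def P(a,rad,z): 
        p=pj(r,c0+[rad*np.cos(np.radians(a)),rad*np.sin(np.radians(a)),z]);return tuple(int(q) for q in ((p-u.astype(int)+30)*10+4.5))
    for a in (30,35,40):
        cv2.circle(im,P(a,38,94),3,(0,255,0),-1); cv2.circle(im,P(a,44,90),3,(0,0,255),-1)
        cv2.circle(im,P(a,22,94),3,(0,255,0),-1)
    cv2.imwrite(f"pics/{c}{k}m.png",im)
plan([484,-184,150],123.5)
E
python3 look.py 9
```

```text
scene pointer_tip [([595.4, -110.7, 90.5], 0.75, np.float64(27.5))]
scene tab_mark [([590.6, -108.2, 90.5], 0.6, np.float64(34.1))]
scene post_top [([483.7, -185.3, 127.6], 0.73, np.float64(-143.5))]
scene adjuster []
scene knob_grip [([557.3, -127.0, 109.8], 0.67, np.float64(116.6))]
top pointer_tip [([588.6, -105.4, 92.4], 0.88, np.float64(39.2)), ([534.2, 39.6, -0.3], 0.48, np.float64(98.2))]
top tab_mark [([588.2, -107.8, 93.1], 0.45, np.float64(36.7))]
top post_top [([486.4, -186.1, 127.5], 0.97, np.float64(-142.1))]
top adjuster [([558.8, -128.7, 1.9], 0.7, np.float64(84.8))]
top knob_grip [([557.8, -129.9, 106.7], 0.9, np.float64(-173.7))]
tcp [ 473.5 -190.3  179.3] yaw 125.0 F [-0.34  0.52 -0.06] j6 -2.8 w 38.7 t 14.0
shift tool [29.3 -0.8 12.2] turn [ 1.5 -0.  -0. ]
```

View pics/scene9m.png

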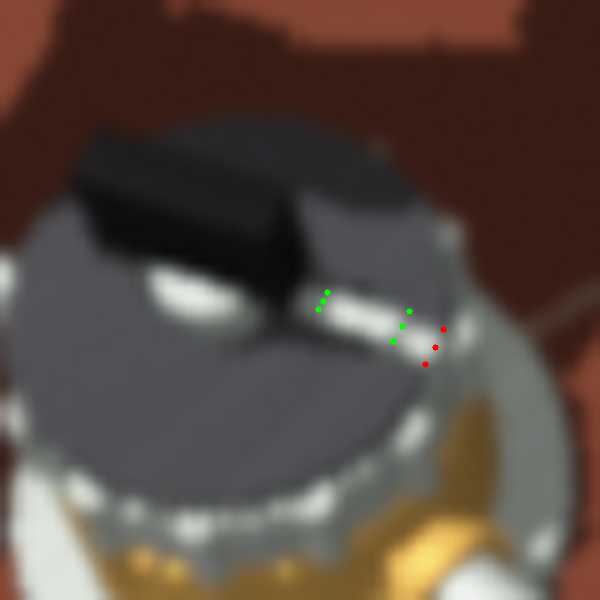

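View pics/top9m.png

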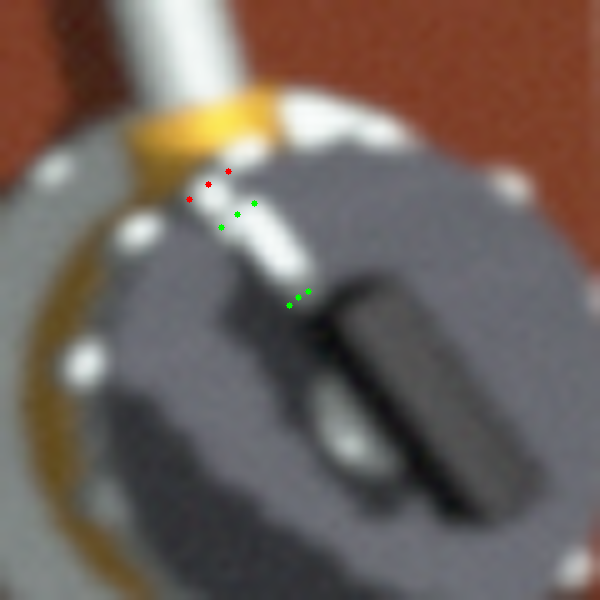

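```bash
cat > fit.py <<'E'
from h import *
import sys
from scipy.optimize import minimize
S=6
def box(r,c,a,r0,r1,w,z0,z1):
    a=np.radians(a);e=np.array([np.cos(a),np.sin(a)]);n=np.array([-e[1],e[0]])
    return np.array([pj(r,np.r_[c+rr*e+s*w/2*n,z]) for rr in(r0,r1) for s in(-1,1) for z in(z0,z1)])
def patch(img,u):
    o=(u.astype(int)-30); a=img[o[1]:o[1]+60,o[0]:o[0]+60].astype(np.float32); return a.max(2) if a.ndim==3 else a,o
def model(r,o,c,a,b):
    m=np.zeros((60*S,60*S),np.float32)
    for B in(box(r,c,b,32,44,5,83,90),box(r,c,a,21,38,5,92,96)):
        h=cv2.convexHull(((B-o+0.5)*S).astype(np.float32)).astype(np.int32);cv2.fillConvexPoly(m,h,1.0)
    m=cv2.GaussianBlur(m,(0,0),0.7*S); return cv2.resize(m,(60,60),interpolation=cv2.INTER_AREA)
def score(p,r,g,o,dial):
    c=np.array([p[0],p[1]]);m=model(r,o,c,p[2],p[3])
    w=dial; x=g[w];y=m[w]; return -np.corrcoef(x,y)[0,1]
def fit(r,img,a0,b0,fixc=None,fixb=None):
    c=np.array([558.7,-129.8]) if fixc is None else fixc
    u=pj(r,[c[0]+25,c[1],90]);g,o=patch(img,u)
    # region: sector annulus at dial level r 22..41
    yy,xx=np.mgrid[0:60,0:60];D=np.zeros((60,60),bool)
    for i in range(60):
        for j in range(60):
            X=bp(r,j+o[0],i+o[1],90)[:2]-c;rr=np.hypot(*X);an=np.degrees(np.arctan2(X[1],X[0]))
            D[i,j]=24<rr<42 and min(a0,b0)-22<an<max(a0,b0)+22
    best=None
    for da in(-4,-2,0,2,4):
      if fixc is None: f=lambda q:score(q,r,g,o,D);x0=[*c,a0+da,b0];
      elif fixb is None: f=lambda q:score([*c,*q],r,g,o,D);x0=[a0+da,b0]
      else: f=lambda q:score([*c,q[0],fixb],r,g,o,D);x0=[a0+da]
      s=minimize(f,x0,method="Nelder-Mead",options=dict(initial_simplex=np.array([x0]+[np.array(x0)+2*np.eye(len(x0))[k] for k in range(len(x0))]),xatol=.02,fatol=1e-5))
      if best is None or s.fun<best.fun: best=s
    return best.x,best.fun
if __name__=="__main__":
  for c in("top","scene"):
    r=read_camera(c)
    a=cv2.imread(f"pics/{c}0.png")
    x,f=fit(r,a,-22,35);print(c,"initial free",np.round(x,2),round(f,3))
    print("  now, free",*fit(r,r["color"],35,35))
    print("  now, fixed centre",*fit(r,r["color"],35,35,x[:2])); print("  now, fixed centre,tab",*fit(r,r["color"],35,35,x[:2],x[3]))
    cv2.imwrite(f"pics/{c}_{sys.argv[1]}full.png",r["color"][:,:,::-1])
E
python3 fit.py 10
```

```text
top initial free [ 562.23 -132.32  -21.58   40.32] -0.954
  now, free [ 561.15952239 -131.37168531   35.87363242   37.35571648] -0.9259077542895471
  now, fixed centre [38.96337891 39.28222656] -0.8812031370845197
  now, fixed centre,tab [38.75] -0.8682259794435043
scene initial free [ 558.26 -129.13  -25.34   35.71] -0.963
  now, free [ 561.94191762 -127.28166205   33.18007116   37.93082586] -0.9649371475888828
  now, fixed centre [32.390625 36.53125 ] -0.9502858573898049
  now, fixed centre,tab [32.5] -0.9460869158185939
```

Run:
```python
from h import *
out=[]
for c in("scene","top"):
    a=cv2.imread(f"pics/{c}_10full.png")
    r=read_camera(c)
    u=pj(r,[588,-110,90]).astype(int)
    p=a[u[1]-12:u[1]+12,u[0]-16:u[0]+16]; out.append(cv2.resize(p,None,fx=24,fy=24,interpolation=cv2.INTER_LANCZOS4)[:,:390])
    out[-1]=cv2.resize(p,None,fx=12,fy=24//2,interpolation=cv2.INTER_LANCZOS4)
cv2.imwrite("pics/zz.png",np.hstack(out))
```

```text
(no output)
```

View pics/zz.png

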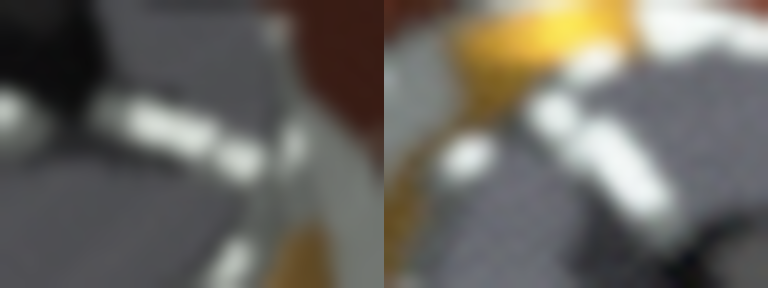

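Allowing for the height difference between pointer and tab, both views put the pointer about 2–3° short (clockwise) of the tab. I'll grip again and add about 4°, which also leaves room for the drag during tightening.

Run:
```python
from h import *
plan([559.5,-129.6,165],125.1)
```

```text
tcp [ 473.4 -190.5  179.4] yaw 125.0 F [ 0.22 -0.68  0.27] j6 -2.8 w 38.7 t 14.2
shift tool [ 14.4   0.5 105.5] turn [-0.1  0.   0. ]
```

Emit:
move_arm:
  increments: [0,0,0.045,0,0,0,-0.1,0,0,0.04,0,0,0,-0.1,0,0.0005,0.0205,0,0,0,-0.1,0.014,0,0,0,0,0,-0.1,0,0,0,0,0,0,-0.1]

```text
time: 14.7
tool_pos: [557.9, -129.0, 162.7]
tool_rot: [0.673, -0.212, 0.676, 0.214]
ft_force: [-1.0, 1.3, -0.8]
width: 38.4
```

Run:
```python
from h import *
plan([559.5,-129.6,100],125.1)
```

```text
tcp [ 557.9 -129.   162.7] yaw 125.0 F [-0.97  1.26 -0.83] j6 -2.62 w 38.4 t 14.7
shift tool [62.7 -1.7  1.2] turn [-0.1 -0.2 -0.2]
```

Emit:
move_arm:
  increments: [0.025,-0.0005,0,0,0,0,-0.1,0.025,0,0,0,0,0,-0.1,0.012,0,0,0,0,0,-0.1,0,0,0,0,0,0,-0.1,0,0,0,0,0,0,-0.5]

```text
time: 15.2
tool_pos: [559.8, -130.6, 104.1]
tool_rot: [0.675, -0.212, 0.674, 0.212]
ft_force: [0.4, -0.7, 0.6]
width: 25.4
```

Emit:
move_arm:
  increments: [0,0,0,0,0,0,-0.8,0,0,0,0,0,0,-0.8,0,0,0,0,0,0,-0.8]

```text
time: 15.5
tool_pos: [559.7, -129.6, 105.0]
tool_rot: [0.674, -0.212, 0.674, 0.213]
ft_force: [-4.1, 2.0, 4.0]
width: 10.8
```

Emit:
move_arm:
  increments: [0,0,0,-1.5,0,0,-0.8,0,0,0,-1.5,0,0,-0.8,0,0,0,-1,0,0,-0.8,0,0,0,0,0,0,-0.8]

```text
time: 15.9
tool_pos: [559.7, -129.5, 105.0]
tool_rot: [0.667, -0.236, 0.667, 0.236]
ft_force: [-4.1, 3.7, 4.0]
width: 10.9
```

Run:
```python
from h import *
plan([559.5,-129.6,100],125.1)
```

```text
tcp [ 559.7 -129.5  105. ] yaw 129.0 F [-4.09  3.7   3.96] j6 -2.69 w 10.9 t 15.9
shift tool [ 5.   0.1 -0.2] turn [ 3.9  0.  -0. ]
```

Emit:
move_arm:
  increments: [0,0,0,0,0,0,-0.3,0,0,0,0,0,0,-0.1,0,0,0,0,0,0,-0.1,-0.03,0,0,0,0,0,-0.1,-0.04,0,0,0,0,0,-0.1]

```text
time: 16.4
tool_pos: [558.1, -129.4, 171.9]
tool_rot: [0.665, -0.234, 0.668, 0.237]
ft_force: [0.6, -0.6, 0.6]
width: 38.4
```

Emit:
move_arm:
  increments: [0,0,-0.04,8,0,0,-0.1,0,0,-0.045,0,0,0,-0.1,0,0,-0.02,0,0,0,-0.1,0,0,0,0,0,0,-0.1]

```text
time: 16.8
tool_pos: [471.6, -190.0, 173.6]
tool_rot: [0.682, -0.188, 0.682, 0.187]
ft_force: [-0.1, -0.5, 0.5]
width: 38.3
```

```bash
sed -i 's/21,38,5,92,96/21,38,5,92,94.5/' fit.py; python3 fit.py 11; python3 look.py 11
python3 - <<'E'
from h import *
out=[]
for c in("scene","top"):
    a=cv2.imread(f"pics/{c}_11full.png")
    r=read_camera(c)
    u=pj(r,[588,-110,90]).astype(int)
    p=a[u[1]-12:u[1]+12,u[0]-16:u[0]+16]
    out.append(cv2.resize(p,None,fx=12,fy=12,interpolation=cv2.INTER_LANCZOS4))
cv2.imwrite("pics/zz2.png",np.hstack(out))
E
```

```text
top initial free [ 562.14 -132.33  -21.84   40.4 ] -0.954
  now, free [ 560.46662768 -130.81837214   38.50556854   36.2705019 ] -0.9291208815970727
  now, fixed centre [42.78883743 39.69794846] -0.8830921673877383
  now, fixed centre,tab [42.875] -0.8734417042350685
scene initial free [ 558.35 -128.97  -26.03   35.77] -0.963
  now, free [ 558.58500343 -130.17615258   39.0857446    37.43935083] -0.9665823536937267
  now, fixed centre [37.05469513 35.77479553] -0.963637004611883
  now, fixed centre,tab [37.0625] -0.963637004611883
scene pointer_tip [([593.0, -107.7, 93.8], 0.82, np.float64(32.8))]
scene tab_mark [([594.7, -105.3, 90.1], 0.57, np.float64(34.2))]
scene post_top [([484.8, -186.4, 125.5], 0.63, np.float64(-142.6))]
scene adjuster []
scene knob_grip [([563.2, -129.9, 110.1], 0.63, np.float64(-1.3))]
top pointer_tip [([584.5, -103.6, 97.1], 0.71, np.float64(45.4))]
top tab_mark [([586.4, -109.8, 90.1], 0.44, np.float64(35.8))]
top post_top [([486.0, -183.4, 128.1], 0.6, np.float64(-143.6))]
top adjuster [([560.5, -131.3, 2.7], 0.64, np.float64(-39.8)), ([588.5, -107.2, 94.4], 0.49, np.float64(37.2))]
top knob_grip []
tcp [ 473.  -188.6  173.3] yaw 121.0 F [-0.39  0.77 -0.42] j6 -2.73 w 38.7 t 17.5
shift tool [23.3 -1.7 11.8] turn [-2.5  0.  -0. ]
```

View pics/zz2.png

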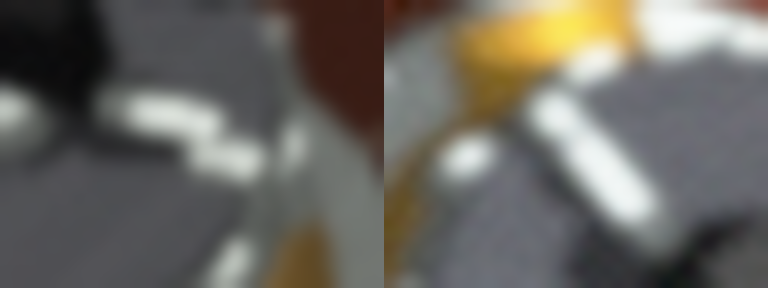

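The pointer now sits about 1.5–2.5° past the tab, which is the allowance I wanted for the clockwise drag. Now back over the post.

Run:
```python
from h import *
plan([484.5,-185,150],121)
```

```text
tcp [ 473.  -188.6  173.3] yaw 121.0 F [-0.03 -0.26  0.22] j6 -2.73 w 38.2 t 17.6
shift tool [23.3 -2.8 11.8] turn [-0. -0.  0.]
```

Emit:
move_arm:
  increments: [0,-0.0028,0.0118,0,0,0,-0.1,0.02,0,0,0,0,0,-0.1,0,0,0,0,0,0,-0.1]

```text
time: 17.9
tool_pos: [483.8, -183.7, 151.1]
tool_rot: [0.68, -0.188, 0.682, 0.19]
ft_force: [-0.9, 0.2, 0.3]
width: 38.3
```

Run:
```python
from h import *
plan([485,-185,95],121)
for c in("scene",):
    r=read_camera(c);crop(r,f"pics/{c}12.png",*pj(r,[485,-185,125]),w=100,f=6)
```

```text
tcp [ 483.8 -183.7  151.1] yaw 121.0 F [-0.91  0.23  0.3 ] j6 -2.71 w 38.3 t 17.9
shift tool [56.1 -1.9  0.5] turn [-0.  -0.1 -0.2]
```

View pics/scene12.png

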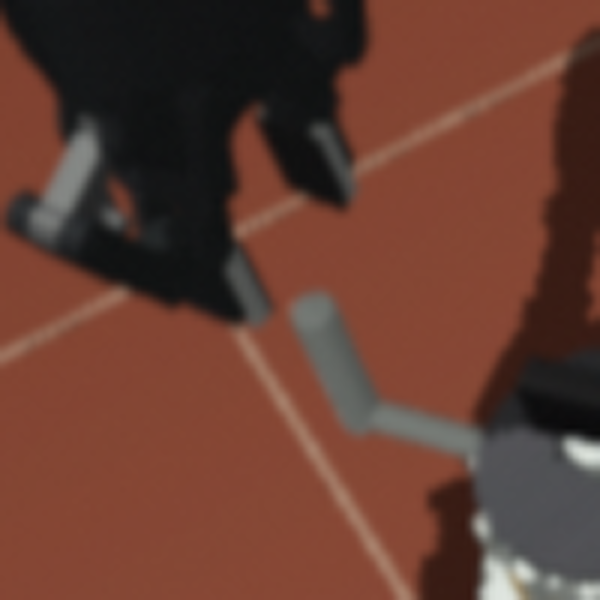

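Emit:
move_arm:
  increments: [0.02,-0.0019,0,0,0,0,-0.1,0.02,0,0,0,0,0,-0.1,0.014,0,0,0,0,0,-0.1,0,0,0,0,0,0,-0.1,0,0,0,0,0,0,-0.1]

```text
time: 18.45
tool_pos: [485.8, -186.7, 99.9]
tool_rot: [0.682, -0.189, 0.681, 0.189]
ft_force: [-1.1, -0.5, 0.1]
width: 38.4
```

```bash
cat > F.py <<'E'
from h import *
s=get_state();R=rot(s).as_matrix();c=np.array([559.2,-129.8])
d=s["tool_pos"][:2]-c
print("t",s["time"],"tcp",np.round(s["tool_pos"],1),"ang",round(np.degrees(np.arctan2(d[1],d[0])),1),"r",round(np.hypot(*d),1),"yaw",round(np.degrees(np.arctan2(R[1,1],R[0,1])),1),"Ftool",np.round(R.T@s["ft_force"],2),"j6",round(s["joints"][5],2))
E
python3 F.py;python3 - <<'E'
from h import *
for c in("scene",):
    r=read_camera(c);crop(r,f"pics/{c}13.png",*pj(r,[485,-185,125]),w=100,f=6)
E
```

```text
t 18.45 tcp [ 485.8 -186.7   99.9] ang -142.2 r 92.9 yaw 121.0 Ftool [-0.15  0.09 -1.18] j6 -2.71
```

View pics/scene13.png

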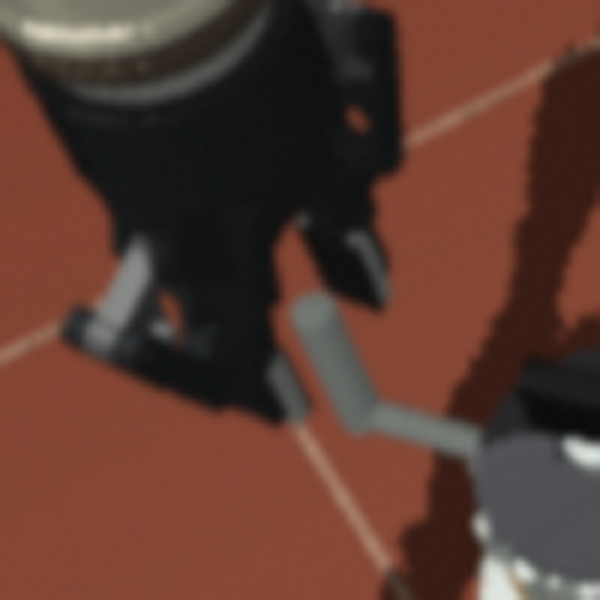

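Emit:
move_arm:
  increments: [0.004,0.002,0,0,0,0,-0.1,0,0.0025,0,0,0,0,-0.1,0,0.0025,0,0,0,0,-0.1,0,0.0025,0,0,0,0,-0.1,0,0.0025,0,0,0,0,-0.1]

```text
time: 19.0
tool_pos: [479.3, -176.1, 95.5]
tool_rot: [0.682, -0.189, 0.681, 0.189]
ft_force: [-0.4, 0.7, -0.3]
width: 38.4
```

Emit:
move_arm:
  increments: [0,0.002,0,1.3,0,0,-0.1,0,0.002,0,1.3,0,0,-0.1,0,0.002,0,1.3,0,0,-0.1,0,0.002,0,1.3,0,0,-0.1,0,0.002,0,1.3,0,0,-0.1]

```text
time: 19.5
tool_pos: [475.8, -168.8, 95.8]
tool_rot: [0.692, -0.15, 0.69, 0.148]
ft_force: [4.4, -4.4, -3.3]
width: 38.3
```

```bash
python3 F.py
```

```text
t 19.5 tcp [ 475.8 -168.8   95.8] ang -154.9 r 92.1 yaw 114.3 Ftool [ 3.33 -5.84  2.2 ] j6 -2.58
```

```bash
cat >> F.py <<'E'
P=s["tool_pos"][:2]-12*R[:2,1]; d=P-c; th=np.arctan2(d[1],d[0])
print("post est",np.round(P,1),"th",round(np.degrees(th),1),"r",round(np.hypot(*d),1),"ring",round(th+np.radians(164.5),3),"PUSH",round(-np.dot(s["ft_force"][:2],[np.sin(th),-np.cos(th)]),2))
E
python3 F.py
```

```text
t 19.5 tcp [ 475.8 -168.8   95.8] ang -154.9 r 92.1 yaw 114.3 Ftool [ 3.33 -5.84  2.2 ] j6 -2.58
post est [ 480.7 -179.7] th -147.5 r 93.0 ring 0.296 PUSH 6.1
```

Emit:
move_arm:
  increments: [0,0.002,0,1.3,0,0,-0.1,0,0.002,0,1.3,0,0,-0.1,0,0.002,0,1.3,0,0,-0.1,0,0.002,0,1.3,0,0,-0.1,0,0.002,0,1.3,0,0,-0.1]

```text
time: 20.0
tool_pos: [472.2, -159.7, 95.9]
tool_rot: [0.7, -0.111, 0.697, 0.108]
ft_force: [4.8, -5.4, -4.4]
width: 38.5
```

```bash
python3 F.py
```

```text
t 20.0 tcp [ 472.2 -159.7   95.9] ang -161.1 r 92.0 yaw 107.8 Ftool [ 4.46 -6.54  2.89] j6 -2.45
post est [ 475.8 -171.1] th -153.7 r 93.0 ring 0.189 PUSH 6.91
```

Emit:
move_arm:
  increments: [0,0.002,0,1.3,0,0,-0.1,0,0.002,0,1.3,0,0,-0.1,0,0.002,0,1.3,0,0,-0.1,0,0.002,0,1.3,0,0,-0.1,0,0.002,0,1.3,0,0,-0.1]

```text
time: 20.5
tool_pos: [469.5, -150.1, 95.9]
tool_rot: [0.705, -0.071, 0.703, 0.069]
ft_force: [4.1, -5.1, -3.4]
width: 38.9
```

```bash
python3 F.py
```

```text
t 20.5 tcp [ 469.5 -150.1   95.9] ang -167.3 r 92.0 yaw 101.3 Ftool [ 3.41 -5.75  3.05] j6 -2.32
post est [ 471.9 -161.9] th -159.8 r 93.0 ring 0.081 PUSH 6.17
```

Emit:
move_arm:
  increments: [0,0.002,0,1.3,0,0,-0.1,0,0.002,0,1.3,0,0,-0.1,0,0.002,0,1.3,0,0,-0.1,0,0.002,0,1.3,0,0,-0.1,0,0.002,0,1.3,0,0,-0.1]

```text
time: 21.0
tool_pos: [467.9, -140.3, 96.0]
tool_rot: [0.708, -0.031, 0.705, 0.029]
ft_force: [4.1, -5.3, -2.8]
width: 38.2
```

```bash
python3 F.py
```

```text
t 21.0 tcp [ 467.9 -140.3   96. ] ang -173.4 r 91.9 yaw 94.8 Ftool [ 2.87 -5.59  3.58] j6 -2.19
post est [ 468.9 -152.3] th -166.0 r 93.0 ring -0.026 PUSH 6.11
```

Emit:
move_arm:
  increments: [0,0.002,0,1.3,0,0,-0.1,0,0.002,0,1.3,0,0,-0.1,0,0.002,0,1.3,0,0,-0.1,0,0.002,0,1.3,0,0,-0.1]

```text
time: 21.4
tool_pos: [467.5, -132.4, 96.0]
tool_rot: [0.708, 0.001, 0.706, -0.003]
ft_force: [3.0, -6.3, -3.2]
width: 38.5
```

```bash
python3 F.py
```

```text
t 21.4 tcp [ 467.5 -132.4   96. ] ang -178.4 r 91.8 yaw 89.7 Ftool [ 3.27 -6.28  2.98] j6 -2.09
post est [ 467.4 -144.4] th -171.0 r 93.0 ring -0.113 PUSH 6.7
```

Emit:
move_arm:
  increments: [0,0.0015,0,1,0,0,-0.1,0,0.0015,0,1,0,0,-0.1,0,0.0015,0,1,0,0,-0.1,0,0.0015,0,1,0,0,-0.1]

```text
time: 21.8
tool_pos: [467.6, -126.4, 96.0]
tool_rot: [0.708, 0.025, 0.705, -0.028]
ft_force: [3.5, -6.4, -3.8]
width: 38.5
```

```bash
python3 F.py
```

```text
t 21.8 tcp [ 467.6 -126.4   96. ] ang 177.9 r 91.7 yaw 85.7 Ftool [ 3.83 -6.11  3.94] j6 -2.01
post est [ 466.7 -138.4] th -174.7 r 92.9 ring -0.178 PUSH 6.7
```

Emit:
move_arm:
  increments: [0,0.0015,0,1,0,0,-0.1,0,0.0015,0,1,0,0,-0.1,0,0.0015,0,1,0,0,-0.1,0,0.0015,0,1,0,0,-0.1]

```text
time: 22.2
tool_pos: [468.1, -120.5, 96.0]
tool_rot: [0.706, 0.05, 0.704, -0.053]
ft_force: [2.3, -6.7, -2.9]
width: 38.3
```

```bash
python3 F.py
```

```text
t 22.2 tcp [ 468.1 -120.5   96. ] ang 174.2 r 91.6 yaw 81.7 Ftool [ 2.93 -6.31  3.28] j6 -1.93
post est [ 466.3 -132.4] th -178.4 r 92.9 ring -0.243 PUSH 6.79
```

Emit:
move_arm:
  increments: [0,0.001,0,0.65,0,0,-0.1,0,0.001,0,0.65,0,0,-0.1,0,0.001,0,0.65,0,0,-0.1,0,0.001,0,0.65,0,0,-0.1]

```text
time: 22.6
tool_pos: [468.6, -116.6, 95.9]
tool_rot: [0.705, 0.066, 0.703, -0.069]
ft_force: [2.0, -6.1, -1.9]
width: 38.4
```

```bash
python3 F.py
```

```text
t 22.6 tcp [ 468.6 -116.6   95.9] ang 171.7 r 91.5 yaw 79.1 Ftool [ 1.97 -5.65  3.08] j6 -1.87
post est [ 466.4 -128.4] th 179.1 r 92.9 ring 5.997 PUSH 6.1
```

Emit:
move_arm:
  increments: [0,0.001,0,0.65,0,0,-0.1,0,0.001,0,0.65,0,0,-0.1,0,0.001,0,0.65,0,0,-0.1,0,0.001,0,0.65,0,0,-0.1]

```text
time: 23.0
tool_pos: [469.3, -112.7, 95.9]
tool_rot: [0.703, 0.082, 0.701, -0.084]
ft_force: [1.9, -6.4, -1.9]
width: 38.7
```

```bash
python3 F.py
```

```text
t 23.0 tcp [ 469.3 -112.7   95.9] ang 169.2 r 91.5 yaw 76.5 Ftool [ 1.96 -5.81  3.36] j6 -1.82
post est [ 466.5 -124.4] th 176.6 r 92.8 ring 5.954 PUSH 6.31
```

Emit:
move_arm:
  increments: [0,0.001,0,0.65,0,0,-0.1,0,0.001,0,0.65,0,0,-0.1,0,0.001,0,0.65,0,0,-0.1,0,0.001,0,0.65,0,0,-0.1]

```text
time: 23.4
tool_pos: [470.2, -108.9, 95.9]
tool_rot: [0.701, 0.098, 0.699, -0.1]
ft_force: [0.7, -7.2, -1.3]
width: 38.8
```

```bash
python3 F.py
```

```text
t 23.4 tcp [ 470.2 -108.9   95.9] ang 166.8 r 91.4 yaw 73.9 Ftool [ 1.3  -6.75  2.66] j6 -1.77
post est [ 466.9 -120.4] th 174.2 r 92.8 ring 5.911 PUSH 7.13
```

Emit:
move_arm:
  increments: [0,0.001,0,0.65,0,0,-0.1,0,0.001,0,0.65,0,0,-0.1,0,0.001,0,0.65,0,0,-0.1,0,0.001,0,0.65,0,0,-0.1]

```text
time: 23.8
tool_pos: [471.2, -105.7, 95.9]
tool_rot: [0.699, 0.113, 0.697, -0.117]
ft_force: [0.7, -10.0, -1.8]
width: 38.5
```

```bash
python3 F.py
```

```text
t 23.8 tcp [ 471.2 -105.7   95.9] ang 164.7 r 91.2 yaw 71.3 Ftool [ 1.9  -9.21  3.87] j6 -1.71
post est [ 467.4 -117.1] th 172.1 r 92.7 ring 5.875 PUSH 9.78
```

Emit:
move_arm:
  increments: [0,0.001,0,0.65,0,0,-0.1,0,0.001,0,0.65,0,0,-0.1,0,0.001,0,0.65,0,0,-0.1]

```text
time: 24.1
tool_pos: [472.1, -103.1, 95.9]
tool_rot: [0.696, 0.125, 0.695, -0.129]
ft_force: [-1.1, -10.4, -0.9]
width: 38.6
```

```bash
python3 F.py
```

```text
t 24.1 tcp [ 472.1 -103.1   95.9] ang 163.0 r 91.1 yaw 69.4 Ftool [  0.97 -10.14   2.59] j6 -1.67
post est [ 467.9 -114.3] th 170.4 r 92.6 ring 5.845 PUSH 10.45
```

Emit:
move_arm:
  increments: [0,0.001,0,0.65,0,0,-0.1,0,0.001,0,0.65,0,0,-0.1,0,0.001,0,0.65,0,0,-0.1]

```text
time: 24.4
tool_pos: [473.0, -100.5, 95.9]
tool_rot: [0.694, 0.137, 0.693, -0.141]
ft_force: [-2.0, -11.9, -2.0]
width: 38.8
```

```bash
python3 F.py
```

```text
t 24.4 tcp [ 473.  -100.5   95.9] ang 161.2 r 91.1 yaw 67.4 Ftool [  2.11 -11.73   2.66] j6 -1.63
post est [ 468.4 -111.6] th 168.6 r 92.7 ring 5.815 PUSH 12.04
```

Emit:
move_arm:
  increments: [0,0.001,0,0.65,0,0,-0.1]

```text
time: 24.5
tool_pos: [473.3, -99.7, 95.9]
tool_rot: [0.693, 0.14, 0.692, -0.145]
ft_force: [-1.2, -12.7, -1.2]
width: 38.6
```

```bash
python3 F.py
```

```text
t 24.5 tcp [473.3 -99.7  95.9] ang 160.7 r 91.0 yaw 66.8 Ftool [  1.23 -12.13   3.95] j6 -1.62
post est [ 468.6 -110.7] th 168.1 r 92.6 ring 5.805 PUSH 12.68
```

Emit:
move_arm:
  increments: [0,0.0007,0,0.45,0,0,-0.1]

```text
time: 24.6
tool_pos: [473.5, -99.3, 95.9]
tool_rot: [0.693, 0.143, 0.691, -0.147]
ft_force: [-2.1, -11.4, -1.0]
width: 38.3
```

```bash
python3 F.py
```

```text
t 24.6 tcp [473.5 -99.3  95.9] ang 160.4 r 90.9 yaw 66.3 Ftool [  1.03 -11.29   2.69] j6 -1.61
post est [ 468.7 -110.3] th 167.8 r 92.6 ring 5.801 PUSH 11.61
```

Emit:
move_arm:
  increments: [0,0.001,0,0.65,0,0,-0.1,0,0.001,0,0.65,0,0,-0.1]

```text
time: 24.8
tool_pos: [474.3, -97.3, 95.9]
tool_rot: [0.691, 0.151, 0.69, -0.155]
ft_force: [-2.4, -11.9, -0.0]
width: 38.0
```

```bash
python3 F.py
```

```text
t 24.8 tcp [474.3 -97.3  95.9] ang 159.0 r 90.9 yaw 65.0 Ftool [  0.08 -11.82   2.87] j6 -1.58
post est [ 469.2 -108.1] th 166.5 r 92.6 ring 5.776 PUSH 12.15
```

```bash
cat >> F.py <<'E'
X=P; print("tau0",round(s["tau"][0],2),"pred from ft",round((X[0]*s["ft_force"][1]-X[1]*s["ft_force"][0])/1000,2),"mom",np.round(s["moment"],2))
E
python3 F.py
```

```text
t 24.8 tcp [474.3 -97.3  95.9] ang 159.0 r 90.9 yaw 65.0 Ftool [  0.08 -11.82   2.87] j6 -1.58
post est [ 469.2 -108.1] th 166.5 r 92.6 ring 5.776 PUSH 12.15
tau0 5.92 pred from ft -5.85 mom [-1.86  0.34  0.01]
```

Emit:
move_arm:
  increments: [0,0.001,0,0.65,0,0,-0.1]

```text
time: 24.9
tool_pos: [474.6, -96.4, 95.9]
tool_rot: [0.69, 0.155, 0.689, -0.159]
ft_force: [-2.8, -14.0, -0.2]
width: 38.4
```

```bash
python3 F.py
```

```text
t 24.9 tcp [474.6 -96.4  95.9] ang 158.4 r 91.0 yaw 64.4 Ftool [  0.33 -13.86   3.53] j6 -1.57
post est [ 469.4 -107.2] th 165.9 r 92.6 ring 5.766 PUSH 14.28
tau0 6.33 pred from ft -6.88 mom [-2.08  0.39  0.05]
```

Joint 1's torque, which is less noisy, agrees with the wrist sensor. It puts the push at about 12.3 N, then 13.1 N, while the ring was still turning, so I'll stop here, back off and lift clear.

Emit:
move_arm:
  increments: [0,-0.006,0,0,0,0,-0.1,0,-0.006,0,0,0,0,-0.1,0,0,0,0,0,0,-0.1,-0.03,0,0,0,0,0,-0.1,-0.04,0,0,0,0,0,-0.1]

```text
time: 25.4
tool_pos: [467.4, -102.9, 163.8]
tool_rot: [0.687, 0.157, 0.692, -0.156]
ft_force: [0.9, -0.5, 0.0]
width: 38.3
```

Emit:
move_arm:
  increments: [-0.03,0,0,0,0,0,-0.1,0,0,-0.04,0,0,0,-0.1,0,0,-0.04,0,0,0,-0.1,0,0,0,0,0,0,-0.1,0,0,0,0,0,0,-0.1]

```text
time: 25.9
tool_pos: [397.0, -69.1, 195.4]
tool_rot: [0.69, 0.157, 0.689, -0.157]
ft_force: [0.3, -1.1, 0.5]
width: 38.2
```

```bash
python3 fit.py 14; python3 look.py 14
python3 - <<'E'
from h import *
out=[]
for c in("scene","top"):
    a=cv2.imread(f"pics/{c}_14full.png")
    r=read_camera(c)
    u=pj(r,[588,-110,90]).astype(int)
    p=a[u[1]-12:u[1]+12,u[0]-16:u[0]+16]
    out.append(cv2.resize(p,None,fx=12,fy=12,interpolation=cv2.INTER_LANCZOS4))
cv2.imwrite("pics/zz3.png",np.hstack(out))
E
```

```text
top initial free [ 562.14 -132.33  -21.84   40.4 ] -0.954
  now, free [ 560.01209244 -131.54973536   38.69141586   36.49349417] -0.9323202447090356
  now, fixed centre [42.48828125 39.6640625 ] -0.9277528243690265
  now, fixed centre,tab [42.25] -0.9175999853310686
scene initial free [ 558.35 -128.97  -26.03   35.77] -0.963
  now, free [ 557.32179738 -127.61147108   33.52649956   33.94557431] -0.9651445472155114
  now, fixed centre [36.88085938 35.79296875] -0.9638525102654514
  now, fixed centre,tab [36.875] -0.9638525102654514
scene pointer_tip [([592.6, -106.4, 92.3], 0.66, np.float64(34.6))]
scene tab_mark [([591.8, -103.9, 93.4], 0.36, np.float64(38.0))]
scene post_top [([470.7, -110.1, 127.3], 0.74, np.float64(167.4)), ([556.5, -129.7, 82.6], 0.65, np.float64(177.4))]
scene adjuster []
scene knob_grip []
top pointer_tip [([588.6, -103.4, 93.5], 0.89, np.float64(41.4))]
top tab_mark [([587.9, -109.6, 89.5], 0.46, np.float64(34.7))]
top post_top [([472.3, -111.0, 125.3], 0.92, np.float64(167.7))]
top adjuster [([558.0, -129.7, 1.7], 0.93, np.float64(171.9)), ([556.2, -132.2, 105.6], 0.32, np.float64(-136.2))]
top knob_grip [([557.3, -126.5, 109.1], 0.76, np.float64(113.0))]
tcp [397.3 -69.6 195.3] yaw 64.4 F [-0.42  0.13  0.31] j6 -1.6 w 38.8 t 26.6
shift tool [ 45.3 -65.7 127.6] turn [-59.1  -0.   -0. ]
```

View pics/zz3.png

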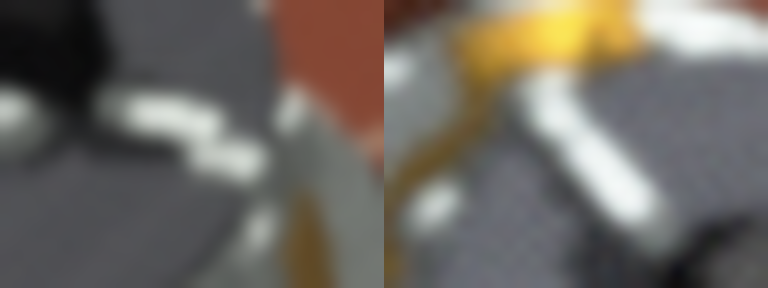

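View pics/top_14full.png

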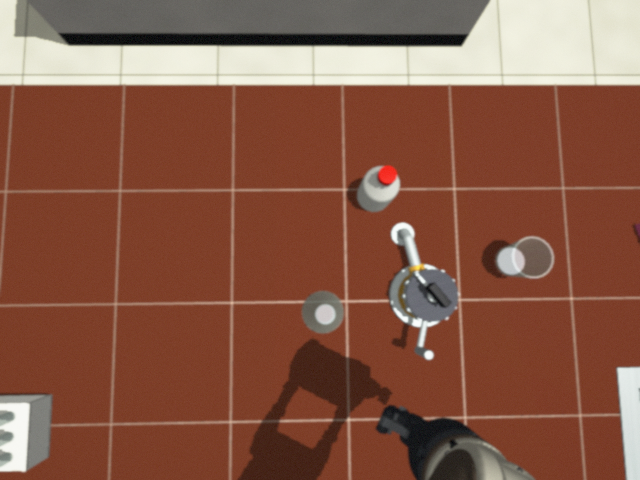

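The last pictures show the pointer over the tab: scene crop (215,130) against (228,160), top crop (595,135) against (550,110). The lever is at about 167°, the glassware hasn't moved and the arm is clear, so I'm handing in.

```bash
python3 -c "
from bench import *
print(finish_job())"
```

```text
the job is handed in; nothing more can be done
None
```

The valve is set to its mark, the ring is nipped and the job is handed in. It took about 27 s of the 72 s allowed.

- **Freeing the ring:** I swung the lever about 0.38 rad anticlockwise. The push settled at about 7.5 N, the free value, and the pictures showed no movement of the knob.
- **Turning the knob:** I gripped the bar and turned it about 57° anticlockwise. The pictures showed it 2–3° short, so I gripped again and added 4°, partly to allow for drag when tightening.
- **Tightening the ring:** I pushed the lever clockwise and felt the clamp at about -0.4 rad. I stopped with the ring still turning.

**Last checks:**
- **Push:** the final wrist reading was 14.3 N, though its readings scatter by 0.5 to 1 N. The steadier joint-1 torque put it at about 13.1 N, so the two disagreed and I trusted the torque.
- **Pointer:** it stands over the tab, but the views disagree. The top view puts it 2–3° past centre, while the scene view ranges from 0.5° short to 1° past. I had left it slightly ahead on purpose, but tightening dragged it by less than 0.5°. I did not loosen the ring again to correct it.
- **Surroundings:** the arm touches nothing, and the glassware had not moved in the last picture.

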